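# Stack the stack-nest slide trays, turned so that they do not nest

## Task

Stack the three trays, leaving the tray of glass slides where it stands as the bottom one: first set the tray of cassettes on it, and only after that slide the empty tray forward along the bench from under the lip of the riser until it is fully clear, then lift it and set it on top as a cover. Each tray must face the opposite way to the one below it (blue end over white end), so that it stands level on the lugs inside the rim and never drops down nested into the tray below. Do not push the bottom tray away, and leave the jar, the bottle and the green slide box alone.

Things in the scene. Friction and masses are not known exactly. Their poses are not given: they have to be found in the camera images.
- tray_slides: bottom tray: white open stack-nest tray holding greenish glass slides (fixed, under 12 mm high), any yaw, 0.2-0.45 kg. All trays: 150 mm long (own x), 66 wide (own y), 45 high; origin centre of underside; +x to the BLUE end (last 40 mm of rim blue), z up. Collar 150 x 66 mm outside at heights 25-45 mm, walls 3 mm (grip across its width from above), above a narrower well 136 x 52 mm
- tray_cassettes: same tray with orange and yellow tissue cassettes in it (fixed, under 12 mm high), loose on the bench, any yaw, 0.2-0.35 kg. Facing the SAME way as the tray below, a tray nests, underside 25 mm above that below; turned half round it stands on the lugs, underside 40 mm above that below, 5 mm down inside the rim, with 4 mm of play all round
- tray_empty: same tray, empty, 0.15-0.27 kg, lying on the bench half under the riser, 50 to 80 mm of its blue end sticking out in front of the lip, which passes 6 mm above its rim. Four grey lugs stand inside each tray's collar at x = +56 and -28 mm, both sides (tops 40 mm above the underside), with matching recesses in the well
- slides_blue_end (a point): middle of the upper rim edge of tray_slides' blue end: 75 mm along its +x, 45 mm above its underside
- cassettes_blue_end (a point): middle of the upper rim edge of tray_cassettes' blue end: 75 mm along its +x, 45 mm above its underside
- empty_blue_end (a point): middle of the upper rim edge of tray_empty's blue end: 75 mm along its +x, 45 mm above its underside
- riser: fixed low grey bench shelf, 220 mm deep (own x), 240 wide (own y), top 66 mm above the bench, open in front and below (bay 216 mm wide); mouse and notebook on its rear, up to 96 mm high, over 100 mm behind the front edge. Origin: centre of its footprint on the bench; its open front faces its own -x, roughly towards the robot
- lip (a point): middle of the lower front edge of the riser's dark overhanging lip, 110 mm along the riser's own -x from its origin, 51 mm above the bench. A tray is clear when its whole length is in front of this edge (centre over 75 mm in front)
- specimen_jar: white jar with red cap, 54 mm across, 70 mm high, origin under its centre: leave alone
- oil_bottle: amber bottle with black cap, 32 mm across, 75 mm high, origin under its centre: leave alone
- slide_box: closed green slide box, 100 x 85 x 35 mm, origin under its centre: leave alone
Mind the look-alikes: they are no part of the job. Leave any brown or red look-alike of the tray_cassettes alone. Leave any pink look-alike of the tray_empty alone.

How it is judged:
On the way, in this order (a step that is already met when the one before it is completed fails the run):
1. the tray of cassettes stands on the lugs of the tray of slides, facing the opposite way (z of tray_cassettes in the frame of tray_slides between 0.037 and 0.043 m and horizontal distance between tray_cassettes and tray_slides below 0.009 m and x of cassettes_blue_end in the frame of tray_slides below -0.06 m and angle between tray_cassettes's own z axis and vertical below 0.06 rad), for 0.2 s.
2. the empty tray has been slid forward along the bench until clear of the riser's lip (x of tray_empty in the frame of riser below -0.18 m and height (world z) of tray_empty below 0.02 m), for 0.05 s.
At the end, for the whole second after the job is handed in: Slide tray flat on the bench within 30 mm of its start; cassette tray on it, empty tray on that: each underside 37-43 mm above the one below, centres within 9 mm, level within 0.06 rad, facing opposite ways (blue end over 60 mm out towards the white end below); all at rest (all of step 1 and distance of tray_slides from where it was at the start of the episode below 0.03 m and height (world z) of tray_slides below 0.005 m and angle between each of tray_slides, tray_empty's own z axis and vertical below 0.06 rad and z of tray_empty in the frame of tray_cassettes between 0.037 and 0.043 m and horizontal distance between tray_empty and tray_cassettes below 0.009 m and x of empty_blue_end in the frame of tray_cassettes below -0.06 m and linear speed of each of tray_slides, tray_cassettes, tray_empty below 0.02 m/s and angular speed of each of tray_slides, tray_cassettes, tray_empty below 0.2 rad/s); the robot touches nothing.
It fails at once if a tray has dropped nested into another ((horizontal distance between tray_cassettes and tray_slides below 0.03 m and z of tray_cassettes in the frame of tray_slides between -0.032 and 0.032 m) or (horizontal distance between tray_empty and tray_cassettes below 0.03 m and z of tray_empty in the frame of tray_cassettes between -0.032 and 0.032 m) or (horizontal distance between tray_empty and tray_slides below 0.03 m and z of tray_empty in the frame of tray_slides between -0.032 and 0.032 m)).
It fails at once if the tray of slides was pushed more than 50 mm away (distance of tray_slides from where it was at the start of the episode above 0.05 m).
It fails at once if the red-capped specimen jar was moved more than 30 mm or tipped over (distance of specimen_jar from where it was at the start of the episode above 0.03 m or angle between specimen_jar's own z axis and vertical above 0.5 rad).
It fails at once if the amber oil bottle was moved more than 30 mm or tipped over (distance of oil_bottle from where it was at the start of the episode above 0.03 m or angle between oil_bottle's own z axis and vertical above 0.5 rad).
It fails at once if the green slide box was moved more than 30 mm or tipped over (distance of slide_box from where it was at the start of the episode above 0.03 m or angle between slide_box's own z axis and vertical above 0.5 rad).
It also fails if it takes over 64 s, if anything falls off the work surface, if the arm or the gripper's body presses on something with over 40 N, if the wrist force passes 120 N, or if a joint passes its speed limit or range.

## Robot

A 6-joint arm with a two-finger parallel gripper is mounted at the origin on the work surface. World frame = base frame: x ahead of the robot, y to its left, z up, the work surface at z = 0. Lengths are in m, angles in rad, forces in N, time in s.
With the tool pointing down it reaches from about 0.35 to 0.975 m from the base axis. Payload 4.9 kg.
Tool frame: the origin (TCP) lies at the very end of the fingers, on their centre line; the grasp point (between the pads) lies 19 mm behind it; z points along the fingers, x is the direction in which the jaws open and shut, and the axes are right-handed (so a half turn about z gives the same grasp; the last joint's range is limited). The gripper opens to 85 mm and grips with 20 to 120 N. Pads are 22 mm wide; open, the fingers measure 114 mm over their backs; the gripper's body (76 mm by 85 mm) begins 54 mm behind the grasp point. The pads swing forward as they close: fully open they stand 13 mm farther back than shut.
Start: joints at [-1.308, 0.053, 1.613, -0, 1.476, -0.119], TCP at [0.233, -0.58, 0.231] pointing down, gripper open.
Joint ranges: [-3.01, 3.01], [-1.01, 2.22], [0.06, 2.58], [-1.02, 4.17], [0.09, 2.62], [-3.14, 3.14]. Speed limits (rad/s): [2.57, 2.57, 3.14, 3.14, 3.14, 3.14].

## Interface

Orientations are given as a unit quaternion [w, x, y, z].
In Python, from plant import * gives the robot as it stands.
- The arm moves only by the shell command python3 -m inch 'ROWS'. ROWS is text: rows parted by semicolons, each of 7 numbers parted by spaces: the shift along the tool's x, y, z in m, then the turn, a rotation vector about the tool's x, y, z in rad, then the closure, from 0 (fully open) to 1 (shut). A call has 1 to 10 rows; each row shifts and turns the commanded pose from where the row before left it, along the tool's axes as they then stand; what a row does not reach is not made up. A row lasts 1/12 s, in which the tool goes at most 41.7 mm and 7.16 degrees, less where a joint would pass 70% of its speed; a pose out of reach is approached as far as the arm can. A call with a gripper value outside its range is refused whole. The fingers move at their own pace and stop on an object; the grip force is fixed at half the most. Time passes only in rows, so rows that do not move let the fingers close. It gives the time, the measured TCP pose, the force and the opening at its end, in the units of the state.
- state(): the state, without advancing time (a new reading comes with each control period).
- grab_frame(name): name is "scene" or "side" or "wrist"; returns the picture (420x560x3 uint8, blue, green, red); there is no depth.
- camera_info(name): a dict with "vertical_fov" (degrees; the focal length in pixels is half the picture's height over the tangent of half this angle, whatever the lens; pixels are square), "cx", "cy" (the principal point, pixels), "origin" and "rotation" of the camera in the world. Camera axes: x right, y down, z forward; pixel columns grow to the right and rows downward; lengths in m; the calibration is good to about 2 mm. A picture is of the moment at which its call begins: read the wrist's pose just before it. camera_info takes no time and is no camera call; for the wrist camera it gives the pose at the moment of the call.
- job_done(): hands the job in, once; it reports no verdict.
The state is a dict: "time": time; "joint_pos": joint angles; "joint_vel": joint speeds; "joint_efforts": joint torques, N m; "tool_pos": TCP position; "tool_rot": TCP orientation; "contact_force": force on the tool from outside, world axes, zero at the start; "ft_torque": the same for the moment, N m; "gripper_width": opening from 0.0 (shut) to 1.0 (fully open).
Only numpy, scipy, OpenCV 4.12 (cv2) and the standard library are available. Lean on these libraries where they do the work, as an engineer would, in place of code of your own. Each camera call takes 0.05 s, during which the arm holds its last target.

## Working session

There is one attempt and no reset: what is moved stays moved. The work goes in short steps, Python scripts to look and compute and a shell command to move; the robot and the scene stay as the last step left them, time stands still between calls to the robot, and variables do not carry over. Pictures are saved under pics/ and viewed, and the job is handed in when it is done.

```bash
mkdir -p pics; ls; python3 - <<'E'
from plant import *
import cv2,numpy as np
print(state())
for n in ("scene","side","wrist"):
    c=camera_info(n);print(n,c)
    cv2.imwrite(f"pics/{n}0.png",grab_frame(n))
E
```

```text
pics
{'time': 0.0, 'joint_pos': array([-1.30797618e+00,  5.33910769e-02,  1.61431272e+00, -2.65691160e-05,
        1.47601579e+00, -1.18979541e-01]), 'joint_vel': array([ 0.00020869, -0.00144536, -0.00055931,  0.00125896, -0.00083109,
       -0.00055176]), 'joint_efforts': array([-3.62129802e-03, -3.93690062e+01, -3.70174956e+01, -5.18339730e-04,
        7.14440772e-03, -1.00087848e-05]), 'tool_pos': array([ 0.23270825, -0.57937594,  0.23003064]), 'tool_rot': array([-6.86005846e-04,  8.28429835e-01, -5.60091847e-01, -8.12731148e-04]), 'contact_force': array([0.49571394, 0.11189379, 0.01277163]), 'ft_torque': array([ 0.0030761 , -0.04778564, -0.01581632]), 'gripper_width': 1.0027705881272395}
scene {'vertical_fov': 44.078922367984354, 'cx': 278.4979324713148, 'cy': 211.51965156519648, 'origin': array([ 1.70626652, -0.4138539 ,  0.97867519]), 'rotation': array([-0.38186991,  0.73999256,  0.49252628, -0.25299061])}
side {'vertical_fov': 51.66239283366705, 'cx': 276.04815135784276, 'cy': 206.93902078732287, 'origin': array([0.31598568, 0.97536574, 0.8321631 ]), 'rotation': array([ 0.04880205, -0.11938718,  0.89770808, -0.42129   ])}
wrist {'vertical_fov': 60.55664380049712, 'cx': 282.513386394663, 'cy': 214.2864385105836, 'origin': array([ 0.30183604, -0.55245806,  0.37286134]), 'rotation': array([ 0.12316746,  0.81942052, -0.55345462, -0.08407002])}
```

View pics/scene0.png

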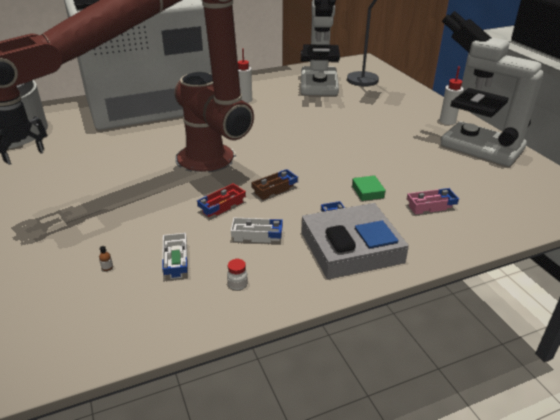

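View pics/side0.png

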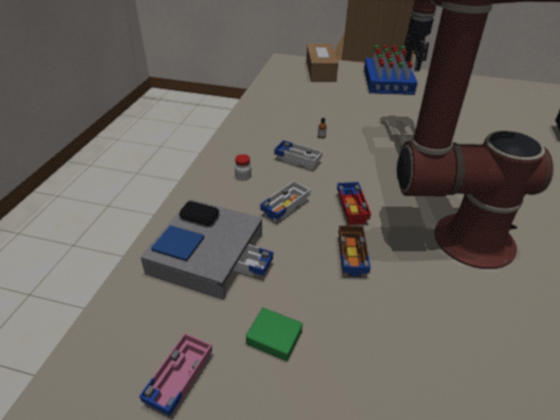

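View pics/wrist0.png

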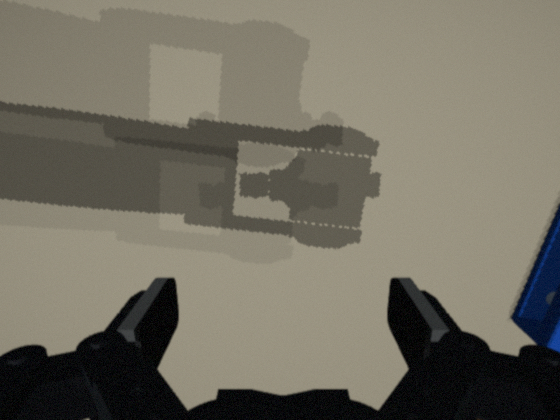

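```bash
cat > h.py <<'E'
import numpy as np,cv2
from scipy.spatial.transform import Rotation as R
def rot(q): return R.from_quat([q[1],q[2],q[3],q[0]])
def K(c,H=420): return (H/2)/np.tan(np.radians(c['vertical_fov'])/2)
def px2w(c,u,v,z):
    f=K(c);d=rot(c['rotation']).apply([(u-c['cx'])/f,(v-c['cy'])/f,1.0]);o=np.array(c['origin'])
    return o+d*(z-o[2])/d[2]
def w2px(c,p):
    f=K(c);q=rot(c['rotation']).inv().apply(np.atleast_2d(p)-np.array(c['origin']))
    return np.c_[c['cx']+f*q[:,0]/q[:,2],c['cy']+f*q[:,1]/q[:,2]]
def traypts(x,y,yaw):
    P=np.array([[75,33,45],[75,-33,45],[-75,-33,45],[-75,33,45]])/1000.
    return R.from_euler('z',yaw).apply(P)+[x,y,0]
def crop(im,u0,v0,u1,v1,s,name):
    cv2.imwrite(name,cv2.resize(im[v0:v1,u0:u1],None,fx=s,fy=s,interpolation=cv2.INTER_CUBIC))
E
python3 - <<'E'
from h import *
im=cv2.imread('pics/scene0.png'); crop(im,150,160,290,300,4,'pics/c1.png')
im=cv2.imread('pics/side0.png'); crop(im,230,110,390,290,3.3,'pics/c2.png')
E
```

```text
(no output)
```

View pics/c1.png

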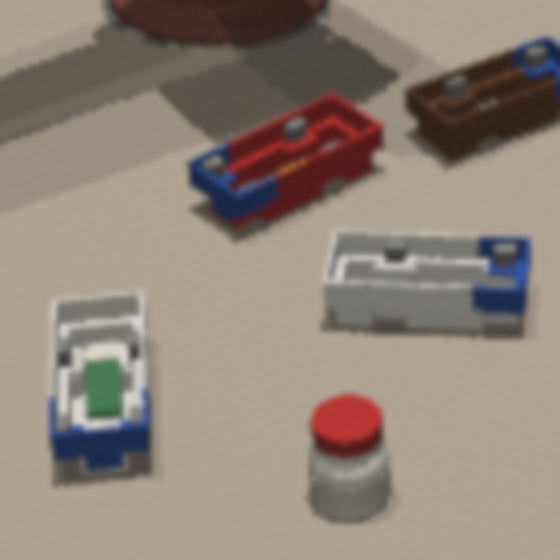

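View pics/c2.png

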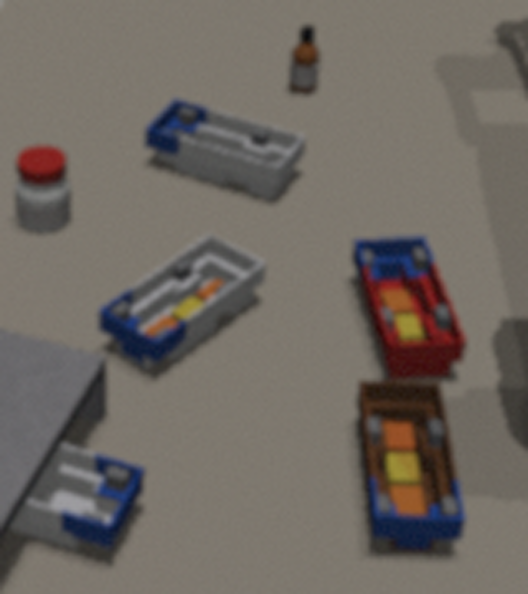

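```bash
cat > m0.py <<'E'
from plant import camera_info
from h import *
from scipy.optimize import least_squares
S=lambda u,v:(150+u/4,160+v/4)
D=lambda u,v:(230+u/3.3,110+v/3.3)
cs,cd=camera_info('scene'),camera_info('side')
def tri(name,obs,z=.045):
    for c,l in ((cs,'sc'),(cd,'si')):
        for o in obs[l]: print(name,l,np.round(px2w(c,*o,z),4))
tri('slides',{'sc':[S(52,300),S(142,293),S(50,432),S(150,430)],'si':[D(178,102),D(148,130),D(303,142),D(280,172)]})
tri('cass',{'sc':[S(337,233),S(327,280),S(527,238),S(527,285)],'si':[D(210,236),D(265,262),D(102,318),D(155,345)]})
tri('empty blue end',{'sc':[],'si':[D(143,470),D(110,525)]})
tri('riser',{'sc':[(303,213),(318,255)],'si':[(263,225),(213,283)]},.066)
tri('lip low',{'sc':[],'si':[D(103,400)]},.051)
tri('jar top',{'sc':[(237,265)],'si':[(243,160)]},.070)
tri('bottle top',{'sc':[(103,250)],'si':[(323,120)]},.075)
tri('box top',{'sc':[(369,187)],'si':[(275,332)]},.035)
tri('red',{'sc':[(222,198)],'si':[(353,202)]},.045)
tri('brown',{'sc':[(274,182)],'si':[(353,248)]},.045)
E
python3 m0.py
```

```text
slides sc [ 0.478  -0.2619  0.045 ]
slides sc [ 0.4951 -0.1993  0.045 ]
slides sc [ 0.6201 -0.2947  0.045 ]
slides sc [ 0.644  -0.2322  0.045 ]
slides si [ 0.6124 -0.2935  0.045 ]
slides si [ 0.6287 -0.232   0.045 ]
slides si [ 0.472  -0.2534  0.045 ]
slides si [ 0.4842 -0.1936  0.045 ]
cass sc [ 0.4794 -0.0436  0.045 ]
cass sc [ 0.5323 -0.0693  0.045 ]
cass sc [0.541  0.0874 0.045 ]
cass sc [0.5947 0.0646 0.045 ]
cass si [ 0.5267 -0.0719  0.045 ]
cass si [ 0.4699 -0.0469  0.045 ]
cass si [0.5894 0.0689 0.045 ]
cass si [0.5365 0.0909 0.045 ]
empty blue end si [0.5083 0.2345 0.045 ]
empty blue end si [0.517  0.2949 0.045 ]
riser sc [0.5614 0.1484 0.066 ]
riser sc [0.7545 0.1033 0.066 ]
riser si [0.5553 0.1651 0.066 ]
riser si [0.6102 0.3841 0.066 ]
lip low si [0.5577 0.1738 0.051 ]
jar top sc [ 0.713  -0.1141  0.07  ]
jar top si [ 0.6992 -0.1061  0.07  ]
bottle top sc [ 0.5203 -0.4316  0.075 ]
bottle top si [ 0.5007 -0.4235  0.075 ]
box top sc [0.4718 0.4354 0.035 ]
box top si [0.4461 0.4514 0.035 ]
red sc [ 0.3596 -0.0444  0.045 ]
red si [ 0.3394 -0.0218  0.045 ]
brown sc [0.3348 0.1468 0.045 ]
brown si [0.3164 0.1649 0.045 ]
```

```bash
cat >> h.py <<'E'
def toolyaw(q):
    x=rot(q).apply([1,0,0]);return np.arctan2(x[1],x[0])
def plan(s,pos,yaw=None):
    """print total tool-frame shift to pos at present orientation, then rot vector to straight-down w/ yaw"""
    r=rot(s['tool_rot']);d=r.inv().apply(np.array(pos)-s['tool_pos'])
    print('pos',np.round(s['tool_pos'],4),'yaw',round(toolyaw(s['tool_rot']),4),'t',round(s['time'],2))
    n=int(np.ceil(np.linalg.norm(d)/.038));print('shift',np.round(d,4),'n',n,'per',np.round(d/max(n,1),5))
    if yaw is not None:
        g=R.from_matrix(np.array([[np.cos(yaw),np.sin(yaw),0],[np.sin(yaw),-np.cos(yaw),0],[0,0,-1]]))
        v=(r.inv()*g).as_rotvec();n=int(np.ceil(np.linalg.norm(v)/.12));print('turn',np.round(v,4),'n',n,'per',np.round(v/max(n,1),4))
E
python3 - <<'E'
from plant import *
from h import *
c=camera_info('wrist');s=state()
r=rot(s['tool_rot'])
print('cam in tool',r.inv().apply(c['origin']-s['tool_pos']),'axes',np.round((r.inv()*rot(c['rotation'])).as_matrix(),3))
plan(s,[.43,-.12,.28],-1.57)
E
```

```text
cam in tool [ 0.00043804 -0.07421484 -0.14268872] axes [[ 1.     0.001  0.001]
 [-0.001  0.955  0.295]
 [-0.    -0.295  0.955]]
pos [ 0.2328 -0.5795  0.2303] yaw -1.189 t 0.15
shift [-0.353  -0.3543 -0.0491] n 14 per [-0.02522 -0.02531 -0.0035 ]
turn [1.00e-04 1.60e-03 3.81e-01] n 4 per [0.     0.0004 0.0953]
```

```bash
python3 - <<'E'
from plant import *
from h import *
plan(state(),[.58,-.12,.28],-1.57)
E
```

```text
pos [ 0.2328 -0.5795  0.2303] yaw -1.189 t 0.15
shift [-0.2971 -0.4935 -0.0491] n 16 per [-0.01857 -0.03084 -0.00307]
turn [1.00e-04 1.60e-03 3.81e-01] n 4 per [0.     0.0004 0.0953]
```

```bash
python3 -m inch '-.0186 -.031 -.02 0 0 0 0;-.0186 -.031 -.02 0 0 0 0;-.0186 -.031 -.01 0 0 0 0;-.0186 -.031 0 0 0 0 0;-.0186 -.031 0 0 0 0 0;-.0186 -.031 0 0 0 0 0;-.0186 -.031 0 0 0 0 0;-.0186 -.031 0 0 0 0 0'; python3 -m inch '-.0186 -.031 0 0 0 0 0;-.0186 -.031 0 0 0 0 0;-.0186 -.031 0 0 0 0 0;-.0186 -.031 0 0 0 0 0;-.0186 -.031 0 0 0 0 0;-.0186 -.031 0 0 0 0 0;-.0186 -.031 0 0 0 0 0;-.0186 -.031 0 0 0 0 0';python3 -m inch '0 0 0 0 0 .095 0;0 0 0 0 0 .095 0;0 0 0 0 0 .095 0;0 0 0 0 0 .095 0;0 0 0 0 0 0 0;0 0 0 0 0 0 0'
cat > snap.py <<'E'
from plant import *
from h import *
import sys,json
n=sys.argv[1];s=state();c=camera_info('wrist');im=grab_frame('wrist');cv2.imwrite(f'pics/{n}.png',im)
json.dump({k:(np.asarray(v).tolist()) for k,v in c.items()},open(f'pics/{n}.json','w'));print(s['tool_pos'],s['time'],np.abs(s['joint_vel']).max())
E
python3 snap.py w1
```

```text
time: 0.82
tool_pos: [0.4082, -0.3478, 0.281]
tool_rot: [-0.0, 0.828, -0.56, -0.0]
contact_force: [0.6, -0.9, -0.8]
gripper_width: 1.0
time: 1.48
tool_pos: [0.5829, -0.1173, 0.281]
tool_rot: [0.0, 0.828, -0.56, -0.0]
contact_force: [-0.0, -0.6, 0.6]
gripper_width: 0.999
time: 1.98
tool_pos: [0.5821, -0.1189, 0.2809]
tool_rot: [0.0, 0.709, -0.706, -0.0]
contact_force: [0.2, 0.3, -0.2]
gripper_width: 0.999
[ 0.58211774 -0.11891428  0.28091281] 1.9833 0.004548229357608374
```

View pics/w1.png

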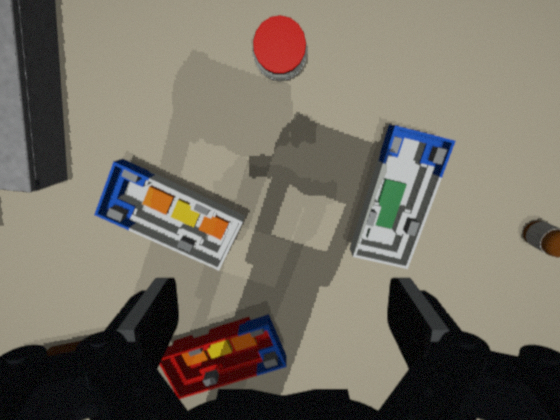

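```bash
python3 - <<'E'
from h import *
im=cv2.imread('pics/w1.png'); crop(im,85,145,255,280,4.5,'pics/c3.png'); crop(im,345,115,465,275,3.7,'pics/c4.png')
E
```

```text
(no output)
```

View pics/c3.png

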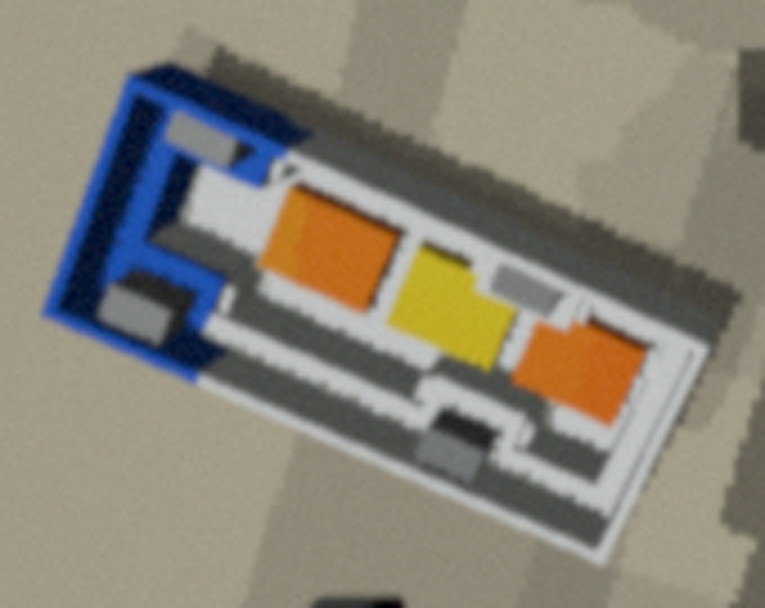

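View pics/c4.png

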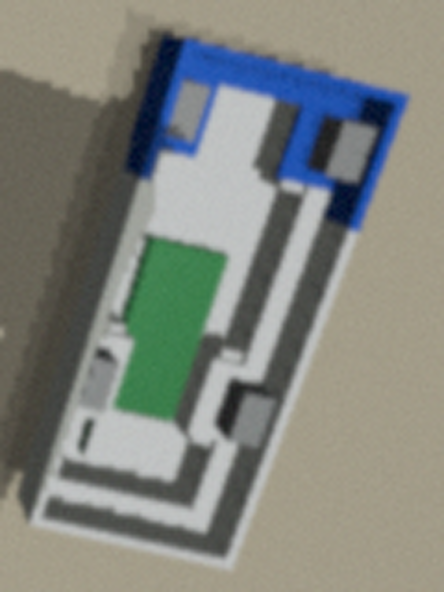

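```bash
cat >> h.py <<'E'
from scipy.optimize import least_squares
import json
def fit(c,pix,x0,h=0.):
    f=lambda p:(w2px(c,traypts(*p)+[0,0,h])-np.array(pix)).ravel()
    r=least_squares(f,x0);print('fit',np.round(r.x,4),'resid px',np.round(f(r.x),1));return r.x
def load(n): return {k:(np.array(v) if isinstance(v,list) else v) for k,v in json.load(open(f'pics/{n}.json')).items()}
E
python3 - <<'E'
from h import *
c=load('w1')
A=lambda u,v:(85+u/4.5,145+v/4.5); B=lambda u,v:(345+u/3.7,115+v/3.7)
fit(c,[A(45,315),A(130,75),A(708,345),A(602,562)],[.533,.01,1.13])
fit(c,[B(185,40),B(408,98),B(230,568),B(32,522)],[.554,-.245,-.24])
print(px2w(c,280,45,.07),px2w(c,61,183,.066), px2w(c,555,240,.075))
E
```

```text
fit [0.5342 0.0055 1.1128] resid px [-0.8 -0.  -0.3 -0.2  0.7  0.1  0.4  0.3]
fit [ 0.5546 -0.25   -0.2299] resid px [ 0.1 -0.2  0.4 -0.7  0.4  0.5 -0.9  0.7]
[ 0.70643538 -0.11704615  0.07      ] [0.57816394 0.1044354  0.066     ] [ 0.52227338 -0.40296945  0.075     ]
```

```bash
python3 -m inch '0 0 0 0 0 -.1112 0;0 0 0 0 0 -.1112 0;0 0 0 0 0 -.1112 0;0 0 0 0 0 -.1112 0;0 0 0 0 0 -.1112 0;0 0 0 0 0 -.1112 0;0 0 0 0 0 -.1112 0;0 0 0 0 0 -.1112 0;0 0 0 0 0 -.1112 0;0 0 0 0 0 -.1112 0'; python3 - <<'E'
from plant import *
from h import *
plan(state(),[.534,.006,.16],-.458)
E
```

```text
time: 2.87
tool_pos: [0.5822, -0.1191, 0.2812]
tool_rot: [-0.0, 0.975, -0.223, -0.0]
contact_force: [0.4, 0.5, 0.6]
gripper_width: 0.998
pos [ 0.5822 -0.1191  0.2812] yaw -0.4499 t 2.87
shift [-0.0978 -0.0917  0.1212] n 5 per [-0.01955 -0.01835  0.02425]
turn [0.     0.0001 0.0081] n 1 per [0.     0.0001 0.0081]
```

```bash
python3 -m inch '-.0195 -.0183 .0242 0 0 0 0;-.0195 -.0183 .0242 0 0 0 0;-.0195 -.0183 .0242 0 0 0 0;-.0195 -.0183 .0242 0 0 0 0;-.0195 -.0183 .0242 0 0 0 0;0 0 0 0 0 0 0;0 0 0 0 0 0 0';python3 snap.py w2; python3 - <<'E'
from plant import *
from h import *
plan(state(),[.534,.006,.015],-.458)
E
```

```text
time: 3.45
tool_pos: [0.5335, 0.007, 0.1583]
tool_rot: [0.0, 0.974, -0.225, -0.002]
contact_force: [-0.2, -0.2, 0.2]
gripper_width: 0.997
[0.53352374 0.00703053 0.1583491 ] 3.45 0.07512289486378311
pos [0.5352 0.0061 0.1604] yaw -0.4552 t 3.5
shift [-0.001   0.0006  0.1454] n 4 per [-0.00026  0.00014  0.03634]
turn [ 0.0004 -0.0002  0.0028] n 1 per [ 0.0004 -0.0002  0.0028]
```

View pics/w2.png

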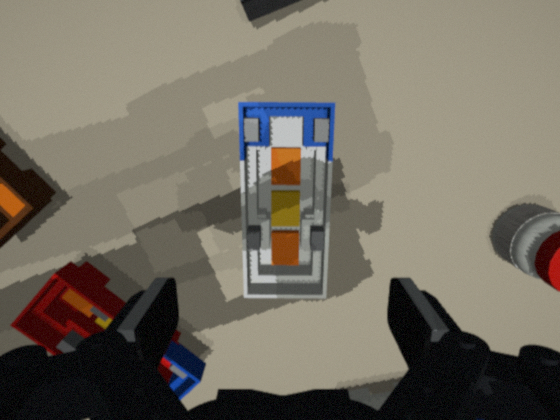

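```bash
python3 snap.py w3; python3 - <<'E'
from h import *
crop(cv2.imread('pics/w3.png'),225,90,345,310,2.7,'pics/c5.png')
E
```

```text
[0.53517376 0.00610473 0.16036328] 3.5 0.05141347128221243
```

View pics/c5.png

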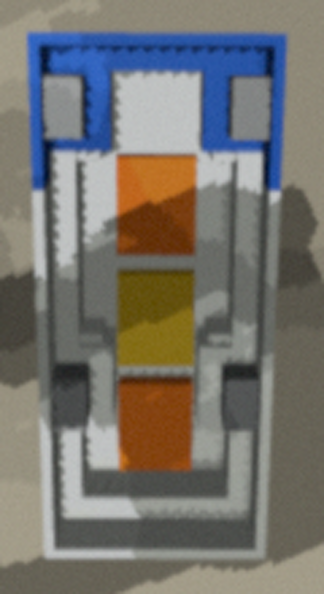

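```bash
python3 - <<'E'
from h import *
c=load('w3')
A=lambda u,v:(225+u/2.7,90+v/2.7)
fit(c,[A(28,34),A(288,34),A(266,557),A(44,557)],[.533,.01,1.13])
E
```

```text
fit [0.5351 0.0058 1.1119] resid px [-0.1 -0.5 -0.  -0.1 -0.2  0.6  0.4  0.2]
```

```bash
python3 -m inch '0 0 .035 0 0 0 0;0 0 .035 0 0 0 0;0 0 .03 0 0 0 0;0 0 .025 0 0 0 0;0 0 .02 0 0 0 0;0 0 0 0 0 0 0;0 0 0 0 0 0 0'; python3 -m inch '0 0 0 0 0 0 1;0 0 0 0 0 0 1;0 0 0 0 0 0 1;0 0 0 0 0 0 1;0 0 0 0 0 0 1;0 0 0 0 0 0 1'
```

```text
time: 4.13
tool_pos: [0.5359, 0.0051, 0.0159]
tool_rot: [0.0, 0.974, -0.227, 0.0]
contact_force: [-0.1, -0.4, -0.4]
gripper_width: 1.001
time: 4.63
tool_pos: [0.5379, 0.0055, 0.0185]
tool_rot: [-0.0, 0.974, -0.227, 0.003]
contact_force: [-0.5, -0.7, 6.0]
gripper_width: 0.76
```

```bash
python3 -m inch '0 0 -.01 0 0 0 1;0 0 -.02 0 0 0 1;0 0 -.03 0 0 0 1;0 0 -.03 0 0 0 1;0 0 -.03 0 0 0 1;0 0 -.03 0 0 0 1;0 0 0 0 0 0 1;0 0 0 0 0 0 1;0 0 0 0 0 0 1'; python3 snap.py w4;python3 - <<'E'
from plant import *
from h import *
print(state())
for n in ("side",):cv2.imwrite(f"pics/{n}1.png",grab_frame(n))
crop(cv2.imread('pics/side1.png'),230,60,390,240,3.3,'pics/c6.png')
E
```

```text
time: 5.38
tool_pos: [0.5342, 0.0063, 0.1643]
tool_rot: [0.0, 0.974, -0.226, -0.001]
contact_force: [-0.0, 0.7, -3.0]
gripper_width: 0.758
[0.5342436  0.00628932 0.16431404] 5.3833 0.027973161514677394
{'time': 5.4333, 'joint_pos': array([-1.27587571e-01, -1.12016866e-01,  1.88982435e+00, -1.84699304e-05,
        1.36741802e+00,  3.29346255e-01]), 'joint_vel': array([-0.00172156,  0.01592357,  0.01136505, -0.00205528, -0.00025876,
       -0.00200844]), 'joint_efforts': array([ 5.74306920e-03, -3.33113050e+01, -3.83406687e+01, -5.24043844e-04,
       -2.68721825e-02, -3.42771873e-04]), 'tool_pos': array([0.53367374, 0.00634093, 0.16321641]), 'tool_rot': array([ 1.91924256e-04,  9.74013579e-01, -2.26482335e-01, -1.80627849e-03]), 'contact_force': array([-0.16379143, -0.63680116, -2.18996027]), 'ft_torque': array([-0.032528  ,  0.0249721 , -0.00634763]), 'gripper_width': 0.7559010238960352}
```

View pics/w4.png

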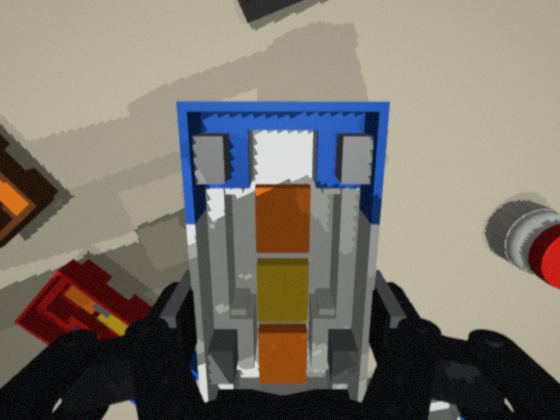

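View pics/c6.png

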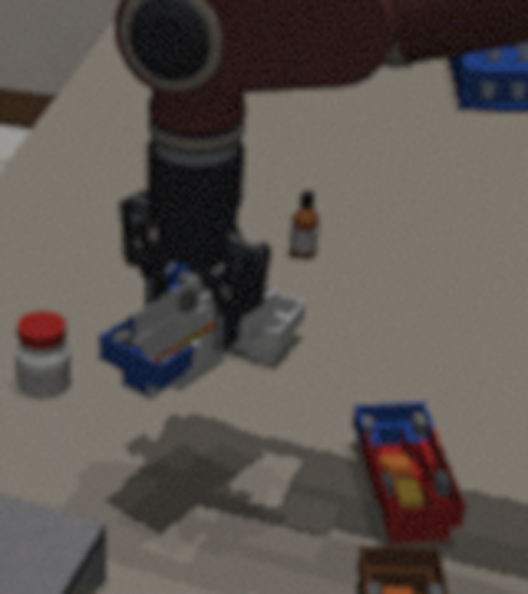

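```bash
python3 - <<'E'
from h import *
crop(cv2.imread('pics/w4.png'),165,90,405,400,1.9,'pics/c7.png')
E
```

```text
(no output)
```

View pics/c7.png

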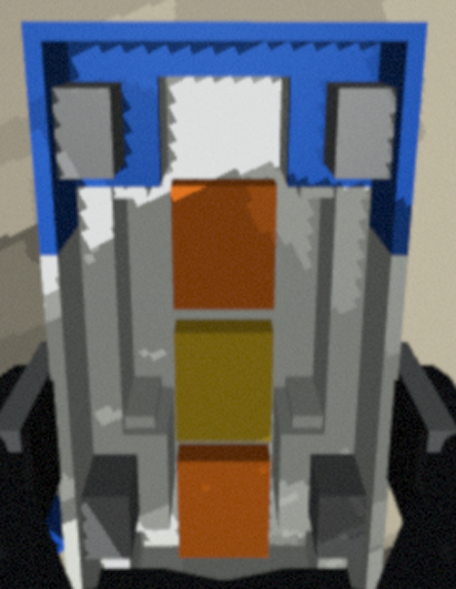

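```bash
python3 - <<'E'
from h import *
c=load('w4');A=lambda u,v:(165+u/1.9,90+v/1.9)
P=np.array([[75,33,45],[75,-33,45],[72,30,45],[72,-30,45],[35,33,45],[35,-33,45]])/1e3
px=np.array([A(22,22),A(427,22),A(43,42),A(408,42),A(40,254),A(408,254)])
tp=np.array([0.53424,0.00629,0.1643])
def f(p):
    W=R.from_euler('zyx',[p[3],p[4],p[5]]).apply(P)+p[:3]
    return (w2px(c,W)-px).ravel()
r=least_squares(f,[.534,.006,.15,1.11,0,0]);print(np.round(r.x,4),np.round(r.fun,1), 'cov',np.sqrt(np.diag(np.linalg.inv(r.jac.T@r.jac))))
g=lambda q:f([q[0],q[1],q[2],q[3],0,0])
r=least_squares(g,[.534,.006,.15,1.11]);print(np.round(r.x,4),np.round(r.fun,1))
E
```

```text
[0.5338 0.006  0.1453 1.1134 0.0066 0.0018] [ 0.2 -0.1  0.1  0.2 -0.4 -0.5 -0.3 -0.3  0.7  0.4 -0.2  0.3] cov [0.00106116 0.00100288 0.00132486 0.00408841 0.02514453 0.02317005]
[0.5341 0.006  0.1452 1.1139] [ 0.1 -0.   0.2  0.1 -0.5 -0.5 -0.3 -0.3  0.7  0.2 -0.2  0.5]
```

```bash
python3 -m inch '0 0 0 0 0 -.12 1;0 0 0 0 0 -.12 1;0 0 0 0 0 -.12 1;0 0 0 0 0 -.12 1;0 0 0 0 0 -.12 1;0 0 0 0 0 -.12 1;0 0 0 0 0 -.12 1;0 0 0 0 0 -.12 1;0 0 0 0 0 -.12 1;0 0 0 0 0 -.12 1'; python3 -m inch '0 0 0 0 0 -.12 1;0 0 0 0 0 -.12 1;0 0 0 0 0 -.12 1;0 0 0 0 0 -.12 1;0 0 0 0 0 -.115 1;0 0 0 0 0 0 1;0 0 0 0 0 0 1;0 0 0 0 0 0 1'; python3 - <<'E'
from plant import *
from h import *
plan(state(),[.5546,-.25,.12],1.341)
E
```

```text
time: 6.32
tool_pos: [0.5338, 0.0063, 0.1628]
tool_rot: [-0.001, 0.931, 0.366, -0.002]
contact_force: [-0.1, 0.6, -2.1]
gripper_width: 0.759
time: 6.98
tool_pos: [0.5345, 0.0062, 0.1641]
tool_rot: [-0.001, 0.785, 0.619, -0.001]
contact_force: [0.7, -0.3, -2.0]
gripper_width: 0.76
pos [0.5345 0.0062 0.1641] yaw 1.3356 t 6.98
shift [-0.2445  0.0793  0.044 ] n 7 per [-0.03492  0.01134  0.00628]
turn [-0.0021  0.0002 -0.0054] n 1 per [-0.0021  0.0002 -0.0054]
```

```bash
python3 -m inch '-.0306 .0099 0 0 0 -.0055 1;-.0306 .0099 0 0 0 0 1;-.0306 .0099 0 0 0 0 1;-.0306 .0099 0 0 0 0 1;-.0306 .0099 .01 0 0 0 1;-.0306 .0099 .01 0 0 0 1;-.0306 .0099 .01 0 0 0 1;-.0306 .0099 .01 0 0 0 1;0 0 0 0 0 0 1;0 0 0 0 0 0 1'; python3 - <<'E'
from plant import *
from h import *
plan(state(),[.5546,-.25,.09],1.341)
for n in ("side","scene"):cv2.imwrite(f"pics/{n}2.png",grab_frame(n))
a=cv2.imread('pics/side2.png')[40:180,230:400];b=cv2.imread('pics/scene2.png')[180:320,100:270]
cv2.imwrite('pics/c8.png',cv2.resize(np.hstack([a,b]),None,fx=2.3,fy=2.3,interpolation=cv2.INTER_CUBIC))
E
```

```text
time: 7.82
tool_pos: [0.5561, -0.2513, 0.1237]
tool_rot: [-0.001, 0.784, 0.621, -0.0]
contact_force: [0.7, 0.5, -2.8]
gripper_width: 0.759
pos [ 0.5561 -0.2513  0.1237] yaw 1.3393 t 7.82
shift [ 0.0009 -0.0017  0.0337] n 1 per [ 0.00091 -0.00165  0.03375]
turn [-0.0026 -0.0011 -0.0017] n 1 per [-0.0026 -0.0011 -0.0017]
```

View pics/c8.png

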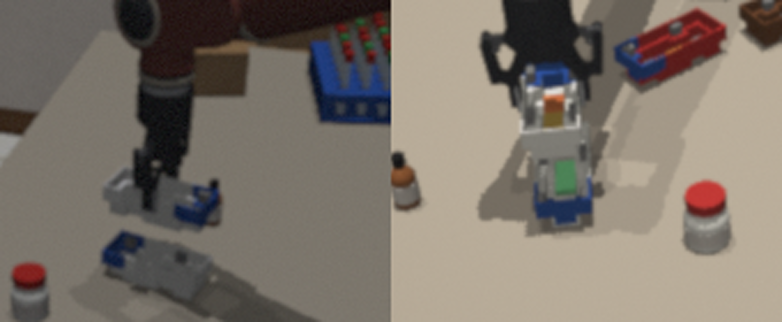

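```bash
python3 -m inch '.0009 -.0016 .02 0 0 -.002 1;0 0 .02 0 0 0 1;0 0 .016 0 0 0 1;0 0 0 0 0 0 1;0 0 0 0 0 0 1;0 0 0 0 0 0 1'; python3 - <<'E'
from plant import *
from h import *
plan(state(),[.5546,-.25,.059],1.341)
E
```

```text
time: 8.42
tool_pos: [0.5566, -0.2486, 0.0709]
tool_rot: [0.001, 0.782, 0.623, 0.0]
contact_force: [0.1, -0.8, -2.3]
gripper_width: 0.758
pos [ 0.5566 -0.2486  0.0709] yaw 1.3464 t 8.42
shift [-0.0018 -0.0017  0.0119] n 1 per [-0.00175 -0.00166  0.01186]
turn [0.0021 0.0006 0.0054] n 1 per [0.0021 0.0006 0.0054]
```

```bash
python3 -m inch '0 0 0 0 0 0 1;0 0 0 0 0 0 1';python3 - <<'E'
from plant import *
from h import *
plan(state(),[.5546,-.25,.059],1.341)
E
python3 -m inch '0 0 0 0 0 0 1';python3 - <<'E'
from plant import *
from h import *
plan(state(),[.5546,-.25,.059],1.341)
E
```

```text
time: 8.58
tool_pos: [0.5567, -0.2494, 0.0712]
tool_rot: [0.001, 0.782, 0.623, 0.001]
contact_force: [0.3, -0.7, -2.4]
gripper_width: 0.757
pos [ 0.5567 -0.2494  0.0712] yaw 1.3457 t 8.58
shift [-0.0011 -0.002   0.0122] n 1 per [-0.00109 -0.00197  0.01222]
turn [0.003  0.0009 0.0047] n 1 per [0.003  0.0009 0.0047]
time: 8.67
tool_pos: [0.5564, -0.2493, 0.0707]
tool_rot: [0.001, 0.782, 0.623, 0.0]
contact_force: [-0.1, -0.2, -2.2]
gripper_width: 0.757
pos [ 0.5564 -0.2493  0.0707] yaw 1.3455 t 8.67
shift [-0.001  -0.0016  0.0117] n 1 per [-0.00103 -0.00158  0.01166]
turn [0.0021 0.0006 0.0045] n 1 per [0.0021 0.0006 0.0045]
```

```bash
python3 -m inch '-.001 -.0018 .004 0 0 .004 1;0 0 .003 0 0 0 1;0 0 0 0 0 0 1;0 0 0 0 0 0 1;0 0 0 0 0 0 1';python3 - <<'E'
from plant import *
from h import *
plan(state(),[.5546,-.25,.059],1.341)
E
```

```text
time: 9.08
tool_pos: [0.5535, -0.2496, 0.0621]
tool_rot: [-0.0, 0.783, 0.622, -0.0]
contact_force: [-0.1, -0.8, -1.3]
gripper_width: 0.761
pos [ 0.5535 -0.2496  0.0621] yaw 1.3413 t 9.08
shift [-0.0002  0.0012  0.0031] n 1 per [-0.00017  0.00116  0.00307]
turn [-0.0004 -0.0001  0.0003] n 1 per [-0.0004 -0.0001  0.0003]
```

```bash
python3 -m inch '0 .001 .002 0 0 0 1;0 0 .001 0 0 0 1;0 0 0 0 0 0 1;0 0 0 0 0 0 1';python3 - <<'E'
from plant import *
from h import *
plan(state(),[.5546,-.25,.059],1.341)
print(state()['contact_force'])
for n in ("side","scene"):cv2.imwrite(f"pics/{n}3.png",grab_frame(n))
a=cv2.imread('pics/side3.png')[90:190,240:360];b=cv2.imread('pics/scene3.png')[200:300,120:240]
cv2.imwrite('pics/c9.png',cv2.resize(np.hstack([a,b]),None,fx=3.3,fy=3.3,interpolation=cv2.INTER_CUBIC))
E
```

```text
time: 9.42
tool_pos: [0.5546, -0.2498, 0.0591]
tool_rot: [-0.0, 0.783, 0.622, -0.0]
contact_force: [-1.0, -0.1, -2.4]
gripper_width: 0.76
pos [ 0.5546 -0.2498  0.0591] yaw 1.3415 t 9.42
shift [-0.0002  0.0001  0.0001] n 1 per [-0.00023  0.0001   0.00014]
turn [-0.0003 -0.0001  0.0005] n 1 per [-0.0003 -0.0001  0.0005]
[-0.96043206 -0.09400059 -2.40837925]
```

View pics/c9.png

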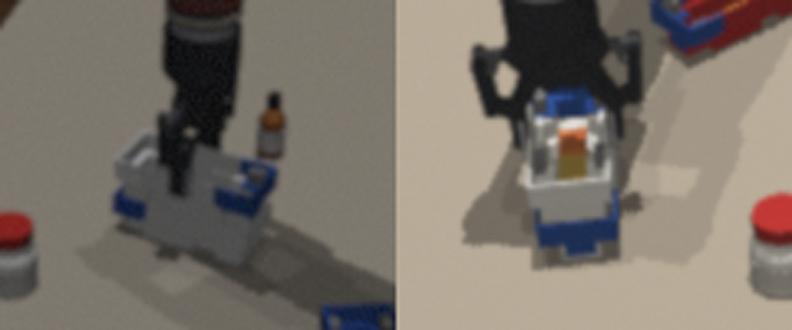

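```bash
python3 -m inch '0 0 .001 0 0 0 1;0 0 0 0 0 0 1;0 0 0 0 0 0 1';python3 -m inch '0 0 .001 0 0 0 1;0 0 0 0 0 0 1;0 0 0 0 0 0 1'
```

```text
time: 9.77
tool_pos: [0.5549, -0.2499, 0.0586]
tool_rot: [0.0, 0.783, 0.622, 0.0]
contact_force: [1.1, -0.2, -1.6]
gripper_width: 0.753
time: 10.02
tool_pos: [0.5549, -0.2499, 0.0585]
tool_rot: [0.0, 0.783, 0.622, 0.0]
contact_force: [-2.8, 1.4, 5.9]
gripper_width: 0.757
```

```bash
python3 -m inch '0 0 0 0 0 0 .15;0 0 0 0 0 0 .1;0 0 0 0 0 0 0;0 0 0 0 0 0 0;0 0 0 0 0 0 0';python3 -m inch '0 0 -.01 0 0 0 0;0 0 -.02 0 0 0 0;0 0 -.03 0 0 0 0;0 0 -.03 0 0 0 0;0 0 -.03 0 0 0 0;0 0 -.03 0 0 0 0;0 0 -.03 0 0 0 0;0 0 0 0 0 0 0;0 0 0 0 0 0 0'; python3 snap.py w5
```

```text
time: 10.43
tool_pos: [0.5545, -0.2498, 0.0571]
tool_rot: [-0.0, 0.783, 0.622, -0.0]
contact_force: [-0.7, 0.0, -0.1]
gripper_width: 0.999
time: 11.18
tool_pos: [0.5559, -0.2505, 0.2413]
tool_rot: [0.003, 0.783, 0.622, 0.001]
contact_force: [-0.4, 0.2, -0.2]
gripper_width: 1.0
[ 0.55588619 -0.25053925  0.24126773] 11.1833 0.0674005464480547
```

View pics/w5.png

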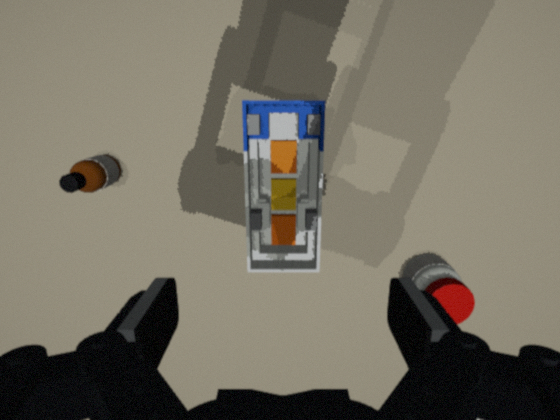

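```bash
python3 snap.py w6; python3 - <<'E'
from h import *
crop(cv2.imread('pics/w6.png'),230,85,345,285,2.9,'pics/c10.png')
from plant import *
for n in ("side","scene"):cv2.imwrite(f"pics/{n}4.png",grab_frame(n))
a=cv2.imread('pics/side4.png')[90:190,240:360];b=cv2.imread('pics/scene4.png')[200:300,120:240]
cv2.imwrite('pics/c11.png',cv2.resize(np.hstack([a,b]),None,fx=3.3,fy=3.3,interpolation=cv2.INTER_CUBIC))
E
```

```text
[ 0.55487568 -0.2499457   0.23855962] 11.2333 0.04785288655824211
```

View pics/c10.png

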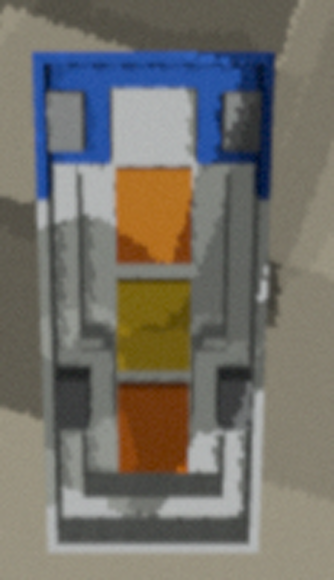

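View pics/c11.png

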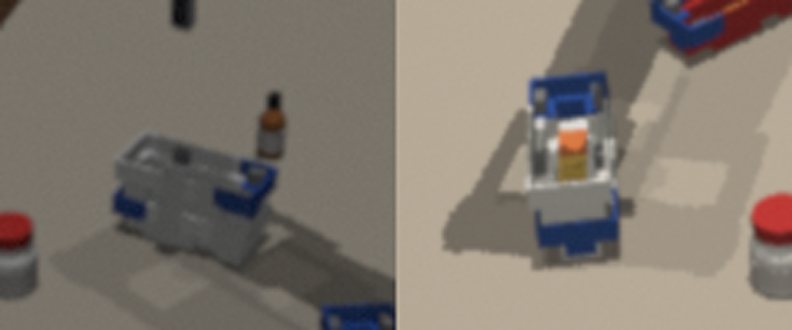

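```bash
python3 - <<'E'
from h import *
c=load('w6')
A=lambda u,v:(230+u/2.9,85+v/2.9)
for h in (.037,.04,.043): fit(c,[A(34,53),A(274,53),A(259,551),A(48,551)],[.555,-.25,2.91],h)
P=[A(34,53),A(274,53),A(259,551),A(48,551)]
f=lambda p:(w2px(c,traypts(*p[:3])+[0,0,p[3]])-np.array(P)).ravel()
r=least_squares(f,[.555,-.25,2.91,.04]);print(r.x)
E
```

```text
fit [ 0.5543 -0.2506  2.9126] resid px [-0.2  0.3  0.1  0.3 -0.4 -0.4  0.4 -0.5]
fit [ 0.5538 -0.2505  2.9126] resid px [-0.6 -0.4  0.6 -0.4 -0.1  0.6  0.1  0.5]
fit [ 0.5533 -0.2503  2.9126] resid px [-1.1 -1.1  1.  -1.1  0.3  1.6 -0.2  1.5]
[ 0.55413166 -0.25053388  2.91259477  0.0382569 ]
```

```bash
python3 - <<'E'
from plant import *
from h import *
plan(state(),[.50,.26,.22],1.38)
E
```

```text
pos [ 0.5537 -0.2493  0.2352] yaw 1.3415 t 11.38
shift [ 0.4837 -0.1681  0.0163] n 14 per [ 0.03455 -0.012    0.00116]
turn [-0.0032 -0.0012 -0.0385] n 1 per [-0.0032 -0.0012 -0.0385]
```

```bash
python3 -m inch '.0345 -.012 0 0 0 0 0;.0345 -.012 0 0 0 0 0;.0345 -.012 0 0 0 0 0;.0345 -.012 0 0 0 0 0;.0345 -.012 0 0 0 0 0;.0345 -.012 0 0 0 0 0;.0345 -.012 0 0 0 0 0;.0345 -.012 0 0 0 0 0;.0345 -.012 0 0 0 0 0;.0345 -.012 0 0 0 0 0';python3 -m inch '.0345 -.012 0 0 0 0 0;.0345 -.012 0 0 0 0 0;.0345 -.012 0 0 0 0 0;.0345 -.012 .015 0 0 0 0;0 0 0 0 0 -.0385 0;0 0 0 0 0 0 0;0 0 0 0 0 0 0;0 0 0 0 0 0 0;0 0 0 0 0 0 0'; python3 snap.py w7
```

```text
time: 12.22
tool_pos: [0.5148, 0.1151, 0.2355]
tool_rot: [-0.001, 0.783, 0.622, -0.001]
contact_force: [1.0, 0.3, -0.3]
gripper_width: 1.002
time: 12.97
tool_pos: [0.5011, 0.2578, 0.2224]
tool_rot: [0.0, 0.772, 0.636, 0.0]
contact_force: [-0.4, -0.0, 0.7]
gripper_width: 1.007
[0.5011434  0.25779761 0.22238844] 12.9667 0.0047460522076567474
```

View pics/w7.png

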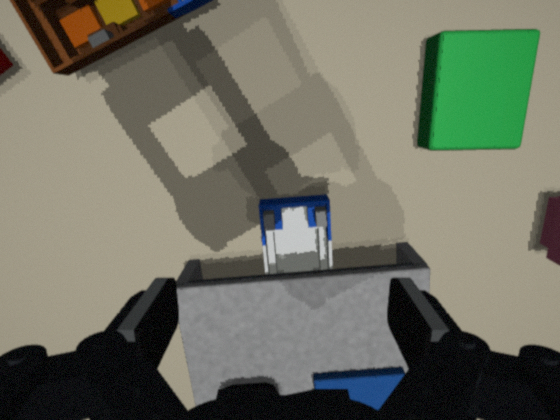

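```bash
python3 - <<'E'
from h import *
crop(cv2.imread('pics/w7.png'),170,180,440,310,2.9,'pics/c12.png')
E
```

```text
(no output)
```

View pics/c12.png

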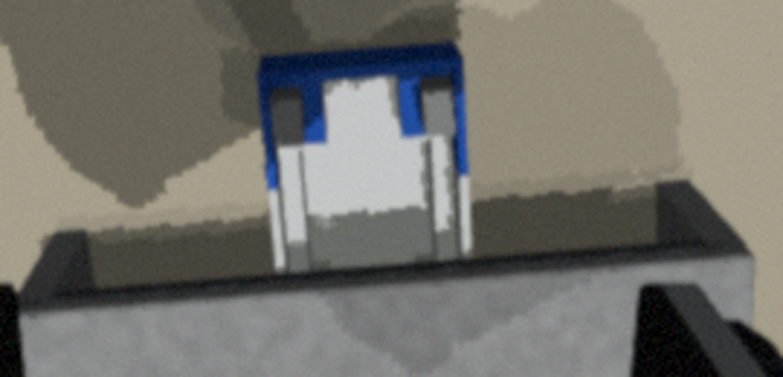

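```bash
python3 - <<'E'
from h import *
im=cv2.imread('pics/w7.png');im=cv2.convertScaleAbs(im,alpha=1.6,beta=10)
crop(im,250,188,340,280,6.5,'pics/c13.png')
E
```

```text
(no output)
```

View pics/c13.png

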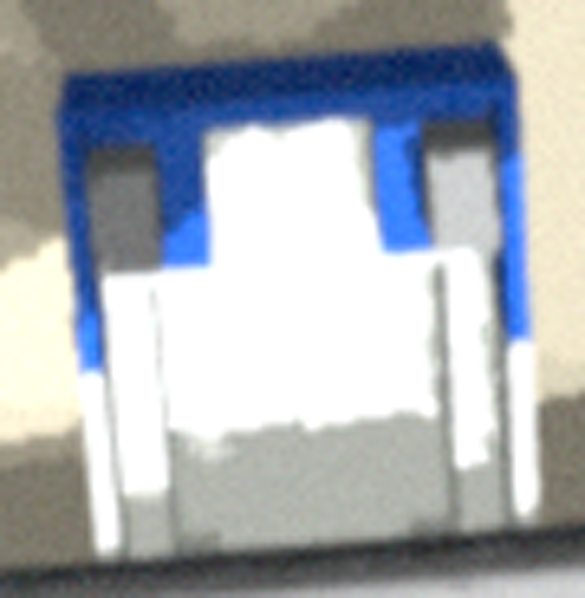

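```bash
python3 - <<'E'
from h import *
c=load('w7')
A=lambda u,v:(250+u/6.5,188+v/6.5)
P=np.array([[75,33,45],[75,-33,45],[35,33,45],[35,-33,45],[75,33,25],[75,-33,25]])/1e3
px=np.array([A(60,108),A(518,85),A(80,372),A(530,340),A(68,75),A(497,45)])
f=lambda p:(w2px(c,R.from_euler('z',p[2]).apply(P)+[p[0],p[1],0])-px).ravel()
r=least_squares(f,[.58,.26,2.95]);print(np.round(r.x,4),np.round(r.fun,1))
x,y,t=r.x
e=lambda d:(round(x+d*np.cos(t),4),round(y+d*np.sin(t),4))
print('blue end',e(.075),'grasp45',e(.045))
# riser top front edge corners, z=.066 
B=lambda u,v:(170+u/2.9,180+v/2.9)
L,Rr=px2w(c,*B(22,310),.066),px2w(c,*B(752,257),.066);print('riser top front',L,Rr,np.linalg.norm(L-Rr))
d=(Rr-L)[:2];rt=np.arctan2(d[1],d[0]);print('edge angle',rt,'fwd yaw',rt+np.pi/2)
n=np.array([-np.sin(rt),np.cos(rt)]);m=(L+Rr)[:2]/2
print('riser mid',m,'tray center rel lip (fwd)',(np.array([x,y])-m)@n, 'lat',(np.array([x,y])-m)@d/np.linalg.norm(d))
for lip in [(97,553),(540,518)]: print(px2w(c,*A(*lip),.045))
E
```

```text
[0.5888 0.2559 3.0176] [-0.6  0.4  0.4 -0.8 -0.  -0.  -0.2  0.5 -0.5 -0.1  1.   0.1]
blue end (np.float64(0.5144), np.float64(0.2652)) grasp45 (np.float64(0.5441), np.float64(0.2615))
riser top front [0.56758284 0.14463242 0.066     ] [0.5933843  0.37512689 0.066     ] 0.23193408089548978
edge angle 1.4593207961039436 fwd yaw 3.03011712289884
riser mid [0.58048357 0.25987966] tray center rel lip (fwd) -0.00869417740808668 lat -0.0030390271420769953
[0.57920069 0.22394545 0.045     ]
[0.58620579 0.29038479 0.045     ]
```

```bash
python3 -m inch '0 0 0 0 0 -.067 0;0 0 0 0 0 0 0;0 0 0 0 0 0 0'; python3 - <<'E'
from plant import *
from h import *
plan(state(),[.5471,.2611,.02],1.447)
E
```

```text
time: 13.27
tool_pos: [0.5011, 0.2581, 0.2226]
tool_rot: [0.0, 0.75, 0.661, 0.0]
contact_force: [-0.0, 0.3, 0.1]
gripper_width: 1.004
pos [0.5011 0.2581 0.2226] yaw 1.4442 t 13.27
shift [0.0087 0.0451 0.2027] n 6 per [0.00145 0.00752 0.03378]
turn [ 0.0005 -0.0002 -0.0028] n 1 per [ 0.0005 -0.0002 -0.0028]
```

```bash
python3 -m inch '.0029 .015 .02 0 0 0 0;.0029 .015 .03 0 0 0 0;.0029 .015 .03 0 0 0 0;0 0 .03 0 0 0 0;0 0 .03 0 0 0 0;0 0 0 0 0 0 0;0 0 0 0 0 0 0;0 0 0 0 0 0 0'; python3 - <<'E'
from plant import *
from h import *
plan(state(),[.5471,.2611,.02],1.447)
E
python3 snap.py w8
```

```text
time: 13.93
tool_pos: [0.5476, 0.2621, 0.0842]
tool_rot: [0.0, 0.75, 0.662, 0.001]
contact_force: [-0.3, -0.3, 1.5]
gripper_width: 0.995
pos [0.5476 0.2621 0.0842] yaw 1.4462 t 13.93
shift [-0.0011 -0.0005  0.0642] n 2 per [-0.00054 -0.00027  0.03212]
turn [ 0.0023 -0.0011 -0.0008] n 1 per [ 0.0023 -0.0011 -0.0008]
[0.54761659 0.26205601 0.0842499 ] 13.9333 0.027269711808724062
```

View pics/w8.png

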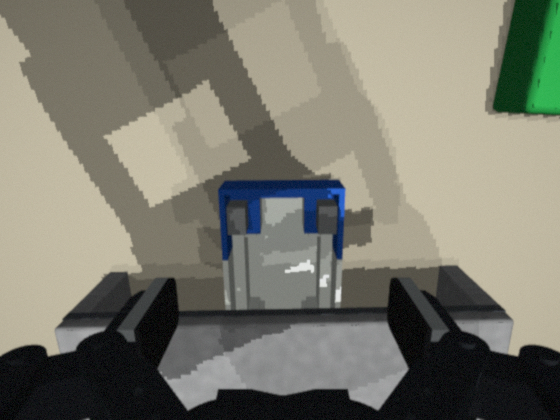

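```bash
python3 -m inch '-.001 -.001 .025 0 0 0 0;0 0 .02 0 0 0 0;0 0 .018 0 0 0 0;0 0 0 0 0 0 0;0 0 0 0 0 0 0';  python3 -m inch '0 0 0 0 0 0 1;0 0 0 0 0 0 1;0 0 0 0 0 0 1;0 0 0 0 0 0 1;0 0 0 0 0 0 1;0 0 0 0 0 0 1'
```

```text
time: 14.4
tool_pos: [0.5461, 0.2612, 0.0208]
tool_rot: [0.0, 0.75, 0.662, 0.001]
contact_force: [1.0, -0.4, -0.2]
gripper_width: 1.002
time: 14.9
tool_pos: [0.5477, 0.2618, 0.0226]
tool_rot: [0.001, 0.749, 0.662, 0.002]
contact_force: [-0.8, -0.3, 6.3]
gripper_width: 0.754
```

```bash
python3 -m inch '0 -.008 0 0 0 0 1;0 -.012 0 0 0 0 1;0 -.015 0 0 0 0 1;0 -.015 0 0 0 0 1;0 -.015 0 0 0 0 1;0 -.015 0 0 0 0 1;0 -.015 0 0 0 0 1;0 -.01 0 0 0 0 1;0 0 0 0 0 0 1;0 0 0 0 0 0 1'; python3 - <<'E'
from plant import *
from h import *
print(state()['tool_pos'],state()['contact_force'])
for n in ("side","scene"):cv2.imwrite(f"pics/{n}5.png",grab_frame(n))
a=cv2.imread('pics/side5.png')[170:310,210:360]
cv2.imwrite('pics/c14.png',cv2.resize(a,None,fx=4,fy=4,interpolation=cv2.INTER_CUBIC))
E
python3 snap.py w9
```

```text
time: 15.73
tool_pos: [0.442, 0.2753, 0.0226]
tool_rot: [0.0, 0.749, 0.662, 0.002]
contact_force: [-3.5, -0.9, 12.6]
gripper_width: 0.758
[0.44199928 0.27526054 0.0225656 ] [-3.51806759 -0.85250549 12.592163  ]
[0.44200006 0.27527967 0.02257175] 15.8333 0.004378301327247824
```

View pics/c14.png

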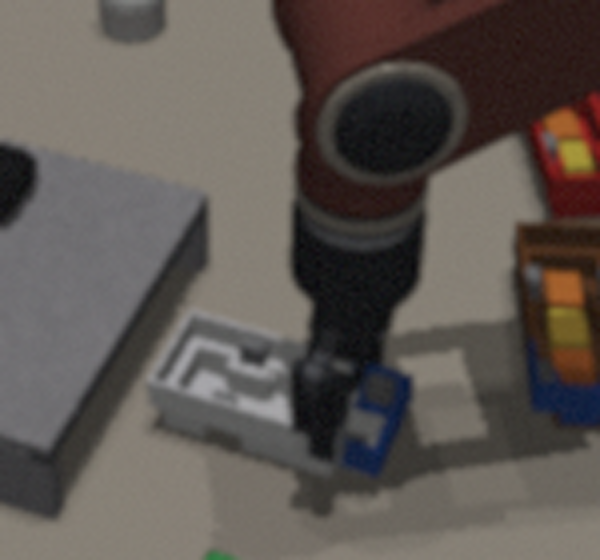

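View pics/w9.png

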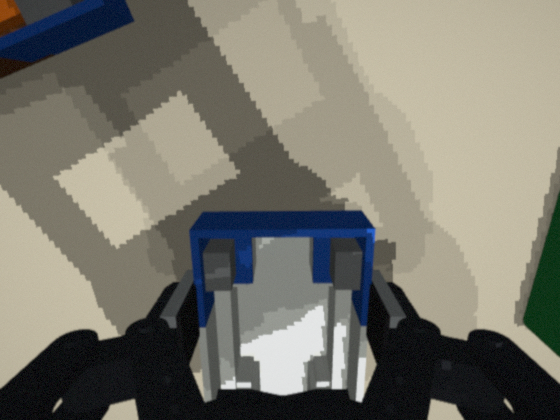

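```bash
python3 -m inch '0 0 0 0 0 0 .15;0 0 0 0 0 0 0;0 0 0 0 0 0 0;0 0 0 0 0 0 0;0 0 -.02 0 0 0 0;0 .01 -.03 0 0 0 0;0 .016 -.035 0 0 0 0;0 .016 -.035 0 0 0 0;0 0 -.02 0 0 0 0;0 0 0 0 0 0 0'; python3 -m inch '0 0 0 0 0 0 0;0 0 0 0 0 0 0;0 0 0 0 0 0 0'; python3 snap.py w10; python3 - <<'E'
from h import *
crop(cv2.imread('pics/w10.png'),220,80,350,310,2.5,'pics/c15.png')
E
```

```text
time: 16.72
tool_pos: [0.4866, 0.2698, 0.1656]
tool_rot: [0.002, 0.75, 0.662, 0.005]
contact_force: [1.0, 0.2, 0.1]
gripper_width: 0.995
time: 16.97
tool_pos: [0.4813, 0.2682, 0.1568]
tool_rot: [-0.001, 0.749, 0.662, -0.002]
contact_force: [-1.0, 0.1, 0.2]
gripper_width: 0.999
[0.48128264 0.26822989 0.1567839 ] 16.9667 0.004156691746960094
```

View pics/w10.png

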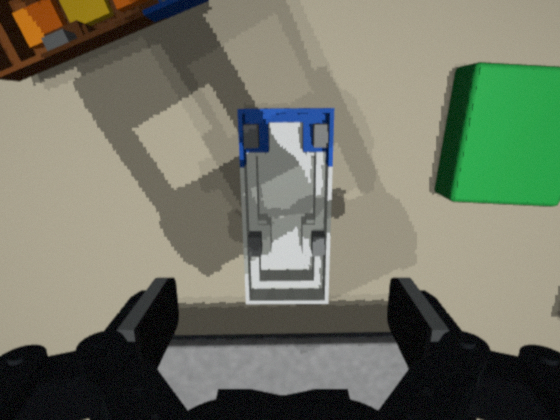

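View pics/c15.png

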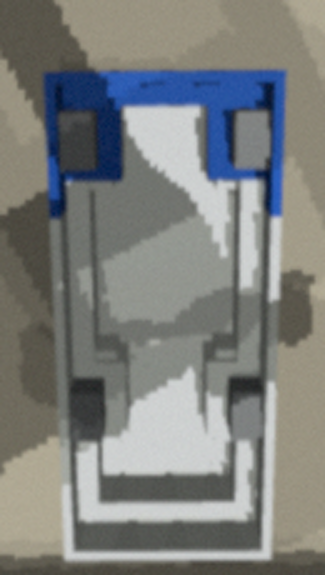

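```bash
python3 - <<'E'
from h import *
from plant import *
c=load('w10')
A=lambda u,v:(220+u/2.5,80+v/2.5)
x=fit(c,[A(46,72),A(284,72),A(271,559),A(66,559)],[.484,.269,3.02])
print('lip',px2w(c,280,340,.066)); plan(state(),[x[0],x[1],.02],x[2]-np.pi/2)
E
```

```text
fit [0.4836 0.2699 3.0274] resid px [-0.8  0.3  1.1 -0.6  0.1  0.1 -0.4  0.6]
lip [0.57569251 0.25350633 0.066     ]
pos [0.4813 0.2683 0.1568] yaw 1.4472 t 17.02
shift [0.0021 0.0025 0.1368] n 4 per [0.00054 0.00063 0.03421]
turn [-0.0037  0.002  -0.0094] n 1 per [-0.0037  0.002  -0.0094]
```

```bash
python3 -m inch '.0021 .0025 .03 -.003 .002 -.009 0;0 0 .035 0 0 0 0;0 0 .03 0 0 0 0;0 0 .025 0 0 0 0;0 0 .016 0 0 0 0;0 0 0 0 0 0 0;0 0 0 0 0 0 0;0 0 0 0 0 0 0';python3 - <<'E'
from h import *
from plant import *
plan(state(),[.4836,.2699,.02],3.0274-np.pi/2)
E
```

```text
time: 17.68
tool_pos: [0.4863, 0.2709, 0.0239]
tool_rot: [0.001, 0.746, 0.665, 0.002]
contact_force: [0.2, 0.3, 0.2]
gripper_width: 1.0
pos [0.4863 0.2709 0.0239] yaw 1.4561 t 17.68
shift [-0.0013 -0.0026  0.0039] n 1 per [-0.00131 -0.00261  0.00392]
turn [ 0.0037 -0.0023 -0.0005] n 1 per [ 0.0037 -0.0023 -0.0005]
```

```bash
python3 -m inch '-.0013 -.0026 .005 .003 -.002 0 0;0 0 0 0 0 0 0;0 0 0 0 0 0 0';python3 - <<'E'
from h import *
from plant import *
plan(state(),[.4836,.2699,.02],3.0274-np.pi/2)
E
python3 -m inch '0 0 0 0 0 0 1;0 0 0 0 0 0 1;0 0 0 0 0 0 1;0 0 0 0 0 0 1;0 0 0 0 0 0 1;0 0 0 0 0 0 1'
```

```text
time: 17.93
tool_pos: [0.4836, 0.2699, 0.019]
tool_rot: [0.0, 0.746, 0.665, 0.001]
contact_force: [0.6, 0.6, -0.6]
gripper_width: 0.996
pos [0.4836 0.2699 0.019 ] yaw 1.456 t 17.93
shift [ 0.     0.    -0.001] n 1 per [ 5.0e-05  4.0e-05 -9.7e-04]
turn [ 0.001  -0.0006 -0.0006] n 1 per [ 0.001  -0.0006 -0.0006]
time: 18.43
tool_pos: [0.4841, 0.27, 0.0193]
tool_rot: [0.0, 0.747, 0.665, 0.001]
contact_force: [0.0, -0.8, 5.3]
gripper_width: 0.759
```

```bash
python3 -m inch '0 0 -.01 0 0 0 1;0 0 -.02 0 0 0 1;0 0 -.03 0 0 0 1;0 0 -.03 0 0 0 1;0 0 -.03 0 0 0 1;0 0 -.03 0 0 0 1;0 0 -.03 0 0 0 1;0 0 0 0 0 0 1;0 0 0 0 0 0 1;0 0 0 0 0 0 1'; python3 snap.py w11;python3 - <<'E'
from h import *
from plant import *
s=state();print(s['tool_pos'],s['tool_rot'],s['joint_pos'],s['contact_force'],s['gripper_width'])
crop(cv2.imread('pics/w11.png'),165,90,405,400,1.9,'pics/c16.png')
E
```

```text
time: 19.27
tool_pos: [0.4823, 0.2693, 0.1968]
tool_rot: [-0.0, 0.747, 0.665, -0.001]
contact_force: [-0.8, 0.3, -1.3]
gripper_width: 0.757
[0.48232562 0.26932168 0.19684141] 19.2667 0.027459497020999517
[0.4819002  0.2691576  0.19585787] [-7.11683130e-04  7.46502127e-01  6.65379810e-01 -1.94323426e-03] [ 3.74541426e-01 -9.44035891e-02  1.81754164e+00 -1.00329932e-05
  1.42259351e+00 -1.08146586e+00] [ 0.58835481 -0.04382236 -1.33941893] 0.7594712513058571
```

View pics/c16.png

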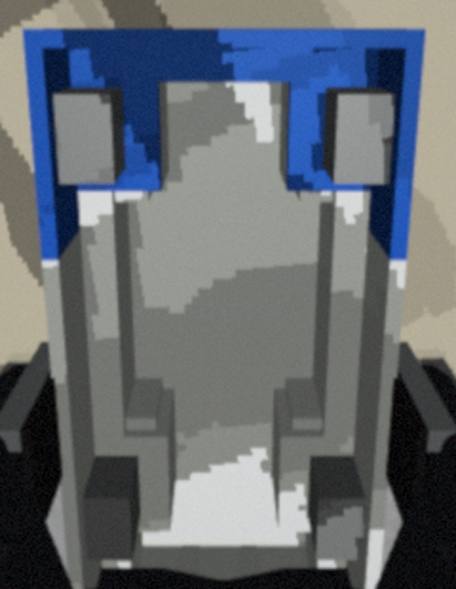

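```bash
python3 - <<'E'
from h import *
def run(n,px,tp,ty,x0):
    c=load(n);A=lambda u,v:(165+u/1.9,90+v/1.9)
    P=np.array([[75,33,45],[75,-33,45],[72,30,45],[72,-30,45],[35,33,45],[35,-33,45]])/1e3
    px=np.array([A(*p) for p in px])
    g=lambda q:(w2px(c,R.from_euler('z',q[3]).apply(P)+q[:3])-px).ravel()
    r=least_squares(g,x0);d=r.x[:3]-tp
    ax=np.array([np.cos(r.x[3]),np.sin(r.x[3])])
    print(np.round(r.x,4),np.round(r.fun,1),'along tray x',d[:2]@ax,'dz',d[2],'yaw-toolyaw',r.x[3]-ty)
run('w4',[(22,22),(427,22),(43,42),(408,42),(40,254),(408,254)],np.array([.53424,.00629,.1643]),-.457,[.534,.006,.15,1.11])
q=[-7.1e-4,.7465,.66538,-1.9e-3]
run('w11',[(24,30),(425,30),(44,49),(406,49),(42,261),(406,261)],np.array([.48233,.26932,.19684]),toolyaw(q),[.484,.27,.17,3.03])
E
```

```text
[0.5341 0.006  0.1452 1.1139] [ 0.1 -0.   0.2  0.1 -0.5 -0.5 -0.3 -0.3  0.7  0.2 -0.2  0.5] along tray x -0.00038383278161795435 dz -0.01905146539682162 yaw-toolyaw 1.570932109796586
[0.4823 0.2687 0.1774 3.027 ] [-0.1  0.1  0.2  0.2 -0.3  0.  -0.1  0.1  0.2 -0.3  0.2 -0.1] along tray x -4.3962922450527743e-05 dz -0.019468328443658645 yaw-toolyaw 1.571018651046055
```

```bash
python3 -m inch '0 0 0 0 0 .12 1;0 0 0 0 0 .12 1;0 0 0 0 0 .12 1;0 0 0 0 0 .12 1;0 0 0 0 0 .12 1;0 0 0 0 0 .12 1;0 0 0 0 0 .12 1;0 0 0 0 0 .12 1;0 0 0 0 0 .12 1;0 0 0 0 0 .12 1';python3 -m inch '0 0 0 0 0 .12 1;0 0 0 0 0 .12 1;0 0 0 0 0 .12 1;0 0 0 0 0 .12 1;0 0 0 0 0 .12 1;0 0 0 0 0 .12 1;0 0 0 0 0 .12 1;0 0 0 0 0 .12 1;0 0 0 0 0 .12 1;0 0 0 0 0 .12 1';python3 -m inch '0 0 0 0 0 .12 1;0 0 0 0 0 .12 1;0 0 0 0 0 .12 1;0 0 0 0 0 .12 1;0 0 0 0 0 .12 1;0 0 0 0 0 .12 1;0 0 0 0 0 .12 1;0 0 0 0 0 0 1;0 0 0 0 0 0 1;0 0 0 0 0 0 1'; python3 - <<'E'
from h import *
from plant import *
plan(state(),[.5541,-.2505,.17],-1.80)
E
```

```text
time: 20.15
tool_pos: [0.4818, 0.2691, 0.1952]
tool_rot: [0.001, 0.992, 0.125, -0.003]
contact_force: [-0.3, -0.7, -1.8]
gripper_width: 0.758
time: 20.98
tool_pos: [0.4818, 0.2691, 0.1952]
tool_rot: [0.002, 0.889, -0.457, -0.002]
contact_force: [0.6, -0.3, -2.2]
gripper_width: 0.757
time: 21.82
tool_pos: [0.4826, 0.2694, 0.1968]
tool_rot: [-0.001, -0.629, 0.778, 0.0]
contact_force: [-0.5, -0.4, -1.2]
gripper_width: 0.757
pos [0.4826 0.2694 0.1968] yaw -1.7815 t 21.82
shift [ 0.4935 -0.1787  0.0271] n 14 per [ 0.03525 -0.01277  0.00194]
turn [ 0.0021 -0.0014  0.0185] n 1 per [ 0.0021 -0.0014  0.0185]
```

```bash
python3 -m inch '.0352 -.0128 0 0 0 0 1;.0352 -.0128 0 0 0 0 1;.0352 -.0128 0 0 0 0 1;.0352 -.0128 0 0 0 0 1;.0352 -.0128 0 0 0 0 1;.0352 -.0128 0 0 0 0 1;.0352 -.0128 0 0 0 0 1;.0352 -.0128 0 0 0 0 1;.0352 -.0128 0 0 0 0 1;.0352 -.0128 0 0 0 0 1';python3 -m inch '.0352 -.0128 0 0 0 0 1;.0352 -.0128 0 0 0 0 1;.0352 -.0128 .01 0 0 0 1;.0352 -.0128 .015 0 0 .0185 1;0 0 0 0 0 0 1;0 0 0 0 0 0 1;0 0 0 0 0 0 1;0 0 0 0 0 0 1';python3 - <<'E'
from h import *
from plant import *
plan(state(),[.5541,-.2505,.125],-1.80)
for n in ("side","scene"):cv2.imwrite(f"pics/{n}6.png",grab_frame(n))
a=cv2.imread('pics/side6.png')[40:180,230:400];b=cv2.imread('pics/scene6.png')[180:320,100:270]
cv2.imwrite('pics/c17.png',cv2.resize(np.hstack([a,b]),None,fx=2.3,fy=2.3,interpolation=cv2.INTER_CUBIC))
E
```

```text
time: 22.65
tool_pos: [0.5336, -0.1032, 0.198]
tool_rot: [-0.0, -0.629, 0.778, 0.0]
contact_force: [1.4, -0.8, -1.8]
gripper_width: 0.752
time: 23.32
tool_pos: [0.5543, -0.249, 0.1737]
tool_rot: [0.0, -0.621, 0.784, -0.0]
contact_force: [0.1, 0.6, -1.6]
gripper_width: 0.761
pos [ 0.5543 -0.249   0.1737] yaw -1.8007 t 23.32
shift [ 0.0015 -0.0001  0.0487] n 2 per [ 7.700e-04 -6.000e-05  2.433e-02]
turn [-0.0004  0.0002 -0.0007] n 1 per [-0.0004  0.0002 -0.0007]
```

View pics/c17.png

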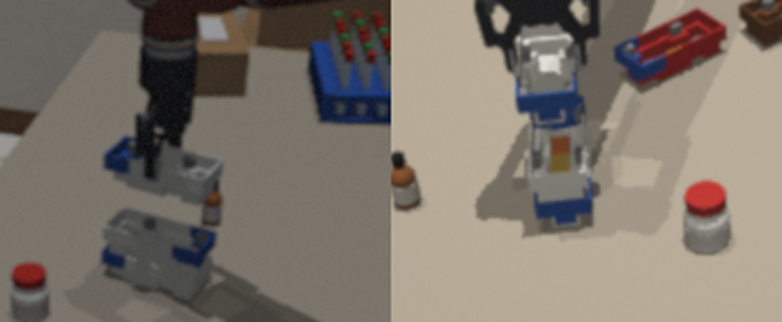

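```bash
python3 -m inch '.0015 0 .02 0 0 0 1;0 0 .02 0 0 0 1;0 0 .02 0 0 0 1;0 0 0 0 0 0 1;0 0 0 0 0 0 1;0 0 0 0 0 0 1;0 0 0 0 0 0 1';python3 - <<'E'
from h import *
from plant import *
plan(state(),[.5541,-.2505,.1],-1.80)
E
```

```text
time: 24.0
tool_pos: [0.555, -0.2517, 0.1156]
tool_rot: [0.001, -0.621, 0.784, -0.002]
contact_force: [-0.7, -0.0, -0.6]
gripper_width: 0.754
pos [ 0.555  -0.2517  0.1156] yaw -1.8018 t 24.0
shift [-0.0009  0.0012  0.0156] n 1 per [-0.00095  0.00121  0.01562]
turn [-0.0034 -0.0011 -0.0018] n 1 per [-0.0034 -0.0011 -0.0018]
```

```bash
python3 -m inch '-.0009 .0012 .007 -.002 0 -.0015 1;0 0 .003 0 0 0 1;0 0 0 0 0 0 1;0 0 0 0 0 0 1;0 0 0 0 0 0 1';python3 - <<'E'
from h import *
from plant import *
plan(state(),[.5541,-.2505,.1],-1.80)
E
```

```text
time: 24.42
tool_pos: [0.5528, -0.2502, 0.1033]
tool_rot: [-0.001, -0.621, 0.784, 0.001]
contact_force: [-0.5, 0.0, -1.8]
gripper_width: 0.759
pos [ 0.5528 -0.2502  0.1033] yaw -1.801 t 24.42
shift [-0.     -0.0013  0.0033] n 1 per [-1.00e-05 -1.35e-03  3.29e-03]
turn [ 0.002  0.    -0.001] n 1 per [ 0.002  0.    -0.001]
```

```bash
python3 -m inch '0 -.0012 .002 0 0 -.001 1;0 0 0 0 0 0 1;0 0 0 0 0 0 1;0 0 0 0 0 0 1';python3 -m inch '0 0 .0015 0 0 0 1;0 0 0 0 0 0 1;0 0 0 0 0 0 1';python3 - <<'E'
from h import *
from plant import *
plan(state(),[.5541,-.2505,.1],-1.80)
E
```

```text
time: 24.75
tool_pos: [0.554, -0.2505, 0.1013]
tool_rot: [-0.001, -0.622, 0.783, 0.001]
contact_force: [-0.2, -0.5, -2.1]
gripper_width: 0.756
time: 25.0
tool_pos: [0.5539, -0.2504, 0.0997]
tool_rot: [-0.001, -0.622, 0.783, 0.001]
contact_force: [-0.1, 0.4, -1.6]
gripper_width: 0.76
pos [ 0.5539 -0.2504  0.0997] yaw -1.8 t 25.0
shift [ 0.     -0.0002 -0.0003] n 1 per [ 4.0e-05 -2.3e-04 -3.3e-04]
turn [0.0022 0.     0.    ] n 1 per [0.0022 0.     0.    ]
```

```bash
python3 -m inch '0 0 .001 0 0 0 1;0 0 0 0 0 0 1;0 0 0 0 0 0 1';python3 -m inch '0 0 .001 0 0 0 1;0 0 0 0 0 0 1;0 0 0 0 0 0 1'
```

```text
time: 25.25
tool_pos: [0.5541, -0.2506, 0.0993]
tool_rot: [-0.001, -0.622, 0.783, 0.001]
contact_force: [-0.9, 1.7, 0.7]
gripper_width: 0.763
time: 25.5
tool_pos: [0.5542, -0.2506, 0.0993]
tool_rot: [-0.001, -0.622, 0.783, 0.001]
contact_force: [-3.2, 0.5, 6.0]
gripper_width: 0.756
```

```bash
python3 -m inch '0 0 0 0 0 0 .15;0 0 0 0 0 0 .1;0 0 0 0 0 0 0;0 0 0 0 0 0 0;0 0 0 0 0 0 0';python3 -m inch '0 0 -.01 0 0 0 0;0 0 -.02 0 0 0 0;0 0 -.03 0 0 0 0;0 0 -.03 0 0 0 0;0 0 -.03 0 0 0 0;0 0 -.03 0 0 0 0;0 0 0 0 0 0 0;0 0 0 0 0 0 0;0 0 0 0 0 0 0;0 0 0 0 0 0 0'; python3 snap.py w12; python3 - <<'E'
from h import *
from plant import *
for n in ("side","scene"):cv2.imwrite(f"pics/{n}7.png",grab_frame(n))
a=cv2.imread('pics/side7.png')[80:190,240:360];b=cv2.imread('pics/scene7.png')[190:300,120:240];w=cv2.imread('pics/w12.png')
cv2.imwrite('pics/c18.png',cv2.resize(np.hstack([a,b]),None,fx=3.3,fy=3.3,interpolation=cv2.INTER_CUBIC))
crop(w,220,80,350,310,2.5,'pics/c19.png')
E
```

```text
time: 25.92
tool_pos: [0.5539, -0.2504, 0.0975]
tool_rot: [-0.001, -0.622, 0.783, 0.001]
contact_force: [-0.2, 0.6, -0.0]
gripper_width: 0.997
time: 26.75
tool_pos: [0.5535, -0.25, 0.246]
tool_rot: [-0.001, -0.622, 0.783, 0.002]
contact_force: [-0.3, 0.1, -0.6]
gripper_width: 1.002
[ 0.55347595 -0.25004401  0.24596366] 26.75 0.009493105382815906
```

View pics/c18.png

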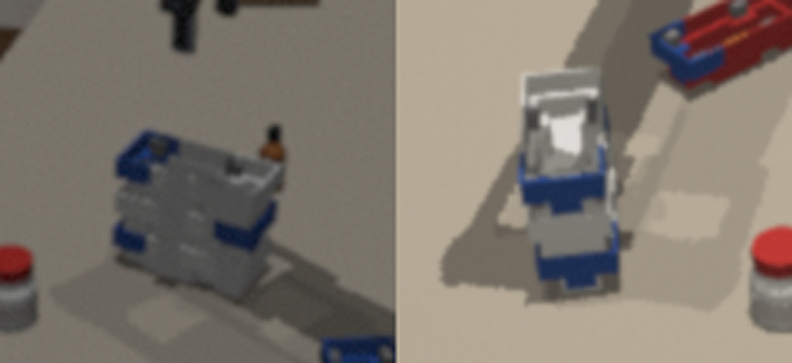

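View pics/c19.png

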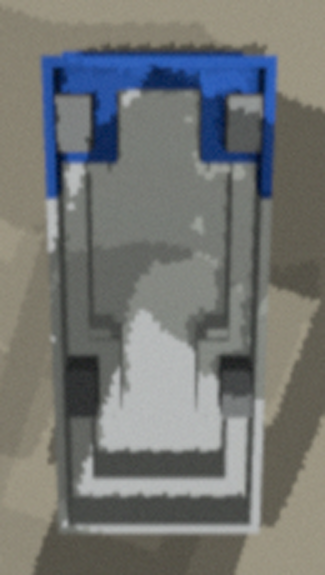

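```bash
python3 - <<'E'
from h import *
from plant import *
c=load('w12')
A=lambda u,v:(220+u/2.5,80+v/2.5)
P=[A(42,57),A(276,57),A(259,532),A(61,532)]
fit(c,P,[.554,-.25,-.23],.08)
f=lambda p:(w2px(c,traypts(*p[:3])+[0,0,p[3]])-np.array(P)).ravel()
r=least_squares(f,[.555,-.25,-.23,.08]);print(np.round(r.x,4))
for n in('scene','side'):
    ci=camera_info(n)
    print(n,np.round(w2px(ci,traypts(.5543,-.2505,-.229)+[0,0,.08]),1).tolist(), np.round(w2px(ci,traypts(.5543,-.2505,-.229)),1).tolist())
print(state()['time'],np.abs(state()['joint_vel']).max(),state()['contact_force'])
E
```

```text
fit [ 0.5526 -0.2519 -0.2259] resid px [-0.4 -0.1  0.5 -0.4  0.4  0.3 -0.5  0.5]
[ 0.5524 -0.2519 -0.2259  0.0788]
scene [[182.3, 242.7], [156.6, 245.3], [157.8, 212.2], [181.4, 210.0]] [[185.5, 265.7], [160.6, 268.4], [161.4, 234.5], [184.3, 232.2]]
side [[273.6, 127.6], [282.8, 119.1], [323.9, 130.1], [315.7, 139.3]] [[273.3, 148.6], [282.3, 139.7], [322.0, 151.0], [313.9, 160.6]]
26.9 0.007026743696938966 [-0.21075992 -0.58578081  0.67091405]
```

```bash
python3 -m inch '0 0 0 0 0 0 0;0 0 0 0 0 0 0;0 0 0 0 0 0 0'; python3 -c "
from plant import *
print(job_done())"
```

```text
time: 27.15
tool_pos: [0.5541, -0.2505, 0.2474]
tool_rot: [-0.001, -0.622, 0.783, 0.001]
contact_force: [0.3, 0.0, 0.6]
gripper_width: 0.999
the job is handed in; nothing more can be done
None
```

I stacked the three trays and handed the job in at 27.2 s; no verdict was reported.

1. **Cassette tray:** I set it on the tray of slides turned half round. It touched down with its underside at about 40 mm and was then released.
2. **Empty tray:** I gripped it by its blue end and slid it about 105 mm along the bench, to roughly 95 mm in front of the lip. I then regripped it at its centre, turned it half round and set it on top. It touched down at about 80 mm.

**Last checks:**
- **Heights:** The wrist-camera fits put the middle tray's underside at about 38 mm and the top one's at about 79 mm. That is on the lugs, not nested.
- **Centres and facing:** The top and middle trays' centres are about 2 mm apart. The blue ends alternate in both the side and scene views.
- **Robot and bystanders:** The gripper was open and clear above the stack. The jar, bottle and green box were never approached; I did not re-measure their positions.
- **Bottom tray:** I did not re-measure it after the stacking. The contact forces on it were about 6 N, and in the pictures it looks unmoved.

No check failed.

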